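# Bring the ink stock tags up to date

## Robot

A 6-joint arm with a two-finger parallel gripper is mounted at the origin on the work surface. World frame = base frame: x ahead of the robot, y to its left, z up, the work surface at z = 0. Lengths are in mm, angles in rad, forces in N, time in s.
With the tool pointing down it reaches from about 350 to 975 mm from the base axis. Payload 4.9 kg.
Tool frame: the origin (TCP) lies where the fingers leave the gripper's body, on its centre line; the fingertips stand 73 mm ahead of it and the grasp point (between the pads) lies 54 mm ahead of it; z points along the fingers, y is the line along which they close (so a half turn about z gives the same grasp; the last joint's range is limited). The gripper opens to 85 mm and grips with 20 to 120 N. Pads are 22 mm wide; open, the fingers measure 114 mm over their backs; the gripper's body (76 mm by 85 mm) begins 54 mm behind the grasp point. The pads swing forward as they close: fully open they stand 13 mm farther back than shut.
Start: joints at [1.016, 0.053, 1.613, -0, 1.476, -0.119], TCP at [263.823, 566.568, 303.904] pointing down, gripper open.
Joint ranges: [-3.01, 3.01], [-1.01, 2.22], [0.06, 2.58], [-1.02, 4.17], [0.09, 2.62], [-3.14, 3.14]. Speed limits (rad/s): [2.57, 2.57, 3.14, 3.14, 3.14, 3.14].

## Interface

Orientations are given as a unit quaternion [w, x, y, z].
In Python, from plant import telemetry, snapshot, camera_params, job, finder gives the robot as it stands. The module is installed in compiled form; this text tells all that it offers.
- The arm moves only by the shell command python3 -m pendant 'ROWS' [OPENING] [FORCE]. ROWS is text: rows parted by semicolons, each of 4 numbers parted by spaces: the shift along the tool's x, y, z in mm, then the turn about the tool's z in rad. In form: dx dy dz roll; .... A call has 1 to 20 rows; each row is the pose to reach, as a shift and turn from the pose commanded when the call began, along the tool's axes at that moment; what a row does not reach only later rows make up. A row lasts 1/12 s, in which the tool goes at most 41.7 mm and 7.16 degrees, less where a joint would pass 70% of its speed; a pose out of reach is approached as far as the arm can. A call with a gripper value outside its range is refused whole. OPENING is the opening, from 0 (shut) to 1 (fully open), set as the call begins (- or left out, the last holds). The fingers move at their own pace and stop on an object; FORCE is the grip in N (left out, the last holds). Time passes only in rows, so rows that repeat a pose let the fingers close. It gives the time, the measured TCP pose, the force, the opening and the grip force at its end, in the units of the state.
- telemetry.read_state(): the state, without advancing time (a new reading comes with each control period).
- snapshot(name): name is "scene" or "top" or "wrist"; returns (picture, depth): 480x640x3 uint8, red, green, blue; 480x640 float32, mm along the optical axis (not along the pixel's ray), 0 where there is no reading.
- camera_params(name): a dict with "intrinsics" (3x3 intrinsics, pixels), "k1" (the pictures are not rectified: a ray, as slopes to the right and down, at radius r is drawn at 1 + k1 r^2 times it, then the intrinsics apply), "camera_from_world" (4x4, takes a point from world to camera coordinates); the wrist camera has in their place "hand_eye" (4x4, takes a point from camera to tool coordinates, whose origin is the TCP and whose axes are the flange's). Camera axes: x right, y up, looking along -z (the intrinsics and any distortion apply to the point x, -y, -z); pixel columns grow to the right and rows downward; lengths in mm; the calibration is good to about 2 mm. A picture is of the moment at which its call begins: read the wrist's pose just before it. camera_params takes no time and is no camera call.
- job.finish_job(): hands the job in; it is judged then, once.
Trained networks look in the newest picture that a camera, given by its name, has taken for a name from the list of things; names that differ only in an ending like _2 or _b are one class to them, and where a whole thing is asked for, a point or a joint stands for the part that bears it (a point fixed in the world has none). Each returns a list of dicts, best first, with "score" (0 to 1); they miss things now and then, are a little off and sometimes report something else, mostly with a low value. They report only what shows in the picture. A call takes as long as a camera call.
- finder.look_for(query, camera): "bbox" ([left, top, width, height] in pixels, round what is visible of it).
The state is a dict: "time": time; "qpos": joint angles; "qd": joint speeds; "joint_torque": joint torques, N m; "position": TCP position; "tcp_rot": TCP orientation; "wrist_force": force on the tool from outside, world axes, zero at the start; "ft_torque": the same for the moment, N m; "gripper_width": finger opening in mm; "gripper_force": force on a finger pad.
Only numpy, scipy, OpenCV 4.12 (cv2) and the standard library are available. Lean on these libraries where they do the work, as an engineer would, in place of code of your own. Each camera call takes 0.05 s, during which the arm holds its last target. There are 200 camera calls.

## Task

The stock tags on the ink rack are out of date: with a fingertip, flip over the tags that are wrong, so that every full bin shows its green face up and every bin that is not full shows red, each tag lying fully over at its stop. Leave the tags that are already right as they are; do not pinch a tag between the fingers, and do not pick up or shift the jars, tools or other things around.

Things in the scene. Friction and masses are not known exactly. Their poses are not given: they have to be found in the camera images.
- rack: Plywood stock rack, 300 mm deep, 560 mm wide, fixed to the table: four bins in a row and along its front (robot side) a rail, its top 45 mm up, with one hinged tag before each bin, 130 mm from tag to tag. Origin: on the table under the middle of the rail. x: from rail to bins (away from the robot), y: along the rail to the left seen from the robot. Bins, jars and cheeks are at most 85 mm high.
- bay_a: Light grey bin (170 x 120 mm, starting 55 mm behind its tag's hinge) and the steel bracket of its tag, fixed in the rack, with the rack's axes; the order of the bins along the rack varies. A bin has six jar places (2 x 3), full when all are taken. This one holds six jars with yellow lids: FULL. Origin: on the table straight under the middle of its tag's hinge, which runs along x, 67 mm up.
- tag_a (a joint): Angle of tag a (rad): 0 upright, +0.70 leaning left (rack +y) at its stop, GREEN face up, -0.70 leaning right, RED face up; starts red face up. A wire-edged leaf, 84 mm along the hinge, 59 mm hinge to free edge, 5 mm thick, about 50 g, nearly free: past upright it falls over. At a stop the edge is 38 mm beside the hinge, 111 mm above the table, open beneath for a fingertip.
- tag_a_edge (a point): Middle of the free edge of tag a (centre of its 4 mm edge wire), 57 mm from the hinge axis; moves with the tag. x along the hinge, y out of the red face, -y out of the green face, z from hinge to edge. Two tags that lean towards each other leave 50 mm between their edges.
- bay_b: Light grey bin (170 x 120 mm, starting 55 mm behind its tag's hinge) and the steel bracket of its tag, fixed in the rack, with the rack's axes; the order of the bins along the rack varies. A bin has six jar places (2 x 3), full when all are taken. This one holds six jars with black lids: FULL. Origin: on the table straight under the middle of its tag's hinge, which runs along x, 67 mm up.
- tag_b (a joint): Angle of tag b (rad): 0 upright, +0.70 leaning left (rack +y) at its stop, GREEN face up, -0.70 leaning right, RED face up; starts green face up. A wire-edged leaf, 84 mm along the hinge, 59 mm hinge to free edge, 5 mm thick, about 50 g, nearly free: past upright it falls over. At a stop the edge is 38 mm beside the hinge, 111 mm above the table, open beneath for a fingertip.
- tag_b_edge (a point): Middle of the free edge of tag b (centre of its 4 mm edge wire), 57 mm from the hinge axis; moves with the tag. x along the hinge, y out of the red face, -y out of the green face, z from hinge to edge. Two tags that lean towards each other leave 50 mm between their edges.
- bay_c: Light grey bin (170 x 120 mm, starting 55 mm behind its tag's hinge) and the steel bracket of its tag, fixed in the rack, with the rack's axes; the order of the bins along the rack varies. A bin has six jar places (2 x 3), full when all are taken. This one holds three jars with blue lids, the other three places empty: NOT full. Origin: on the table straight under the middle of its tag's hinge, which runs along x, 67 mm up.
- tag_c (a joint): Angle of tag c (rad): 0 upright, +0.70 leaning left (rack +y) at its stop, GREEN face up, -0.70 leaning right, RED face up; starts green face up. A wire-edged leaf, 84 mm along the hinge, 59 mm hinge to free edge, 5 mm thick, about 50 g, nearly free: past upright it falls over. At a stop the edge is 38 mm beside the hinge, 111 mm above the table, open beneath for a fingertip.
- tag_c_edge (a point): Middle of the free edge of tag c (centre of its 4 mm edge wire), 57 mm from the hinge axis; moves with the tag. x along the hinge, y out of the red face, -y out of the green face, z from hinge to edge. Two tags that lean towards each other leave 50 mm between their edges.
- bay_d: Light grey bin (170 x 120 mm, starting 55 mm behind its tag's hinge) and the steel bracket of its tag, fixed in the rack, with the rack's axes; the order of the bins along the rack varies. A bin has six jar places (2 x 3), full when all are taken. This one holds no jars at all: NOT full. Origin: on the table straight under the middle of its tag's hinge, which runs along x, 67 mm up.
- tag_d (a joint): Angle of tag d (rad): 0 upright, +0.70 leaning left (rack +y) at its stop, GREEN face up, -0.70 leaning right, RED face up; starts red face up. A wire-edged leaf, 84 mm along the hinge, 59 mm hinge to free edge, 5 mm thick, about 50 g, nearly free: past upright it falls over. At a stop the edge is 38 mm beside the hinge, 111 mm above the table, open beneath for a fingertip.
- tag_d_edge (a point): Middle of the free edge of tag d (centre of its 4 mm edge wire), 57 mm from the hinge axis; moves with the tag. x along the hinge, y out of the red face, -y out of the green face, z from hinge to edge. Two tags that lean towards each other leave 50 mm between their edges.
- jar_1: Loose white ink jar with a blue lid, 52 mm across, 58 mm tall, standing in bin c. Origin: centre of its underside. Stays where it is.
- jar_2: Loose white ink jar with a blue lid, 52 mm across, 58 mm tall, standing in bin c. Origin: centre of its underside. Stays where it is.
- jar_3: Loose white ink jar with a blue lid, 52 mm across, 58 mm tall, standing in bin c. Origin: centre of its underside. Stays where it is.
- ink_tin: Loose steel ink tin with a blue band, 88 mm across, 86 mm tall, standing at the left end of the rack. Origin: centre of its underside.
- brayer: Loose hand roller lying on the table to the right: black roller 48 mm across and 110 mm long, black handle to its -x side, 215 mm long in all. Origin: on the table under the roller's middle.
- ink_knife: Loose ink knife lying flat before the rack, 210 mm long along its x (blade to +x), 16 mm high, black handle. Origin: on the table near its middle.
- tape_roll: Loose yellow roll of tape lying flat before the rack, 96 mm across, 24 mm high. Origin: centre of its underside.
- swab_box: Loose cardboard box with a blue band, 55 x 100 x 50 mm high, to the left. Origin: centre of its underside.

How it is judged:
By the outcome, as a careful person would: the job done as asked, in the order asked, and still so for the second after the job is handed in, with the robot touching nothing.
It also fails if it takes over 42 s, if anything falls off the work surface, if the arm or the gripper's body presses on something with over 40 N, if the wrist force passes 120 N, or if a joint passes its speed limit or range.

## Working session

There is one attempt and no reset: what is moved stays moved. The work goes in short steps, Python scripts to look and compute and a shell command to move; the robot and the scene stay as the last step left them, time stands still between calls to the robot, and variables do not carry over. Pictures are saved under pics/ and viewed, at most 10 in all, crops included, and the job is handed in when it is done.

```bash
mkdir -p pics
cat > h.py <<'E'
import numpy as np, cv2
from plant import telemetry, snapshot, camera_params, job, finder
def rot(q):
    from scipy.spatial.transform import Rotation as R
    return R.from_quat([q[1],q[2],q[3],q[0]]).as_matrix()
def cloud(name):
    st=telemetry.read_state(); im,d=snapshot(name); c=camera_params(name)
    K=np.array(c["intrinsics"]); v,u=np.mgrid[0:480,0:640]
    p=np.stack([u,v],-1).reshape(-1,1,2).astype(float)
    n=cv2.undistortPoints(p,K,np.array([c["k1"],0,0,0.])).reshape(480,640,2)
    P=np.stack([n[...,0]*d,-n[...,1]*d,-d,np.ones_like(d)],-1)
    if name=="wrist":
        T=np.eye(4);T[:3,:3]=rot(st["tcp_rot"]);T[:3,3]=st["position"]; M=T@np.array(c["hand_eye"])
    else: M=np.linalg.inv(np.array(c["camera_from_world"]))
    W=(P@M.T)[...,:3]; W[d==0]=np.nan
    return im,W
def save(n,im): cv2.imwrite("pics/"+n,cv2.cvtColor(im,cv2.COLOR_RGB2BGR))
E
python3 - <<'E'
from h import *
for n in("top","scene"):
    im,W=cloud(n); save(n+".png",im); np.save(n+".npy",W)
    print(n,[(np.round(r["bbox"]).tolist(),round(r["score"],2)) for r in finder.look_for("tag_a",n)])
s=telemetry.read_state();print(s["time"],rot(s["tcp_rot"]).round(3),s["gripper_width"])
E
```

```text
top [([260.0, 225.0, 16.0, 34.0], 0.86), ([385.0, 234.0, 10.0, 26.0], 0.55), ([314.0, 231.0, 12.0, 24.0], 0.54)]
scene [([277.0, 280.0, 27.0, 32.0], 0.95), ([349.0, 212.0, 22.0, 22.0], 0.94), ([296.0, 270.0, 25.0, 14.0], 0.61), ([332.0, 250.0, 4.0, 4.0], 0.56)]
0.2 [[-0.907  0.422 -0.001]
 [ 0.422  0.907 -0.001]
 [ 0.    -0.001 -1.   ]] 85.53291398979032
```

View pics/top.png

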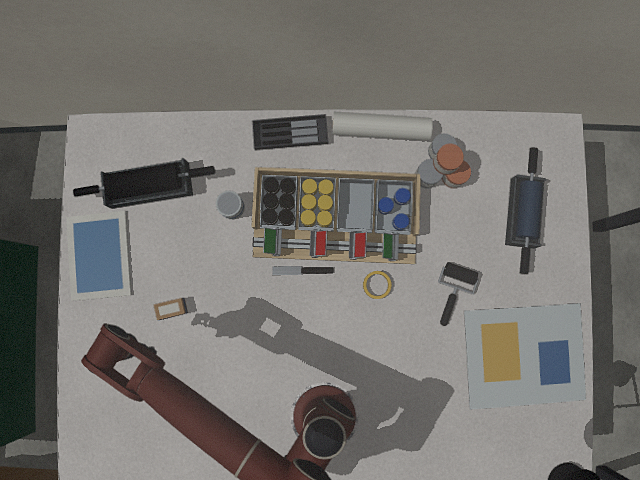

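View pics/scene.png

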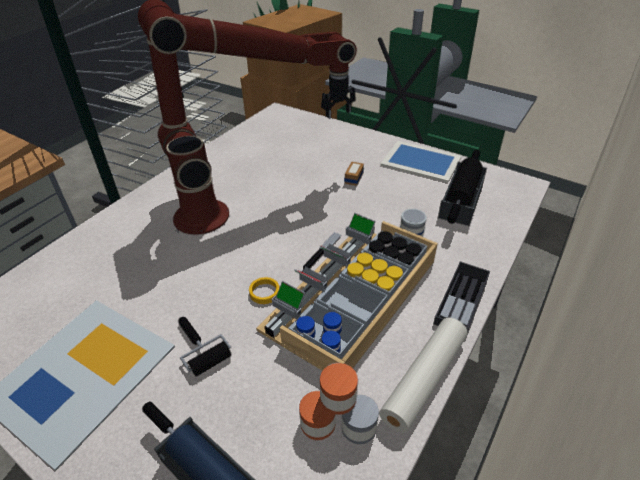

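Left to right the bins are b (tag green), a (red), d (red) and c (green), so tags a and c are wrong. a, third from the right at about (320,243), must go left. c, at about (390,245), must go right. Next I locate them in 3D.

Run:
```python
from h import *
im=cv2.cvtColor(cv2.imread("pics/top.png"),cv2.COLOR_BGR2HSV); W=np.load("top.npy")
roi=np.zeros((480,640),bool); roi[222:265,245:425]=1
H,S,V=im[...,0].astype(int),im[...,1],im[...,2]
for n,m in(("g",(abs(H-65)<20)&(S>100)),("r",((H<8)|(H>172))&(S>120))):
    k,l,s,c=cv2.connectedComponentsWithStats((m&roi).astype(np.uint8))
    for i in range(1,k):
        if s[i,4]>60:
            p=W[l==i];p=p[np.isfinite(p[:,0])]; hi=p[p[:,2]>np.percentile(p[:,2],75)]
            print(n,s[i],np.median(p,0).round(),"min",np.percentile(p,3,0).round(),"max",np.percentile(p,97,0).round(),"hi",hi.mean(0).round())
```

```text
g [265 229  11  21  93] [605. 181.  97.] min [572. 164.  73.] max [629. 193. 116.] hi [602. 191. 112.]
r [316 231  10  24 216] [585.  13.  93.] min [547.  -4.  72.] max [620.  26. 112.] hi [585.   1. 107.]
r [355 233  11  24 226] [ 578. -119.   92.] min [ 542. -132.   72.] max [ 615. -104.  112.] hi [ 577. -128.  107.]
```

```bash
python3 -m pendant '-547 -437 -46 1.185;-547 -437 -46 1.185;-547 -437 -46 1.185;-547 -437 -46 1.185;-547 -437 -46 1.185;-547 -437 -46 1.185;-547 -437 -46 1.185;-547 -437 -46 1.185;-547 -437 -46 1.185;-547 -437 -46 1.185;-547 -437 -46 1.185;-547 -437 -46 1.185;-547 -437 -46 1.185;-547 -437 -46 1.185;-547 -437 -46 1.185;-547 -437 -46 1.185;-547 -437 -46 1.185;-547 -437 -46 1.185;-547 -437 -46 1.185;-547 -437 -46 1.185' 0 20
python3 - <<'E'
from h import *
im,W=cloud("wrist"); save("w1.png",im); np.save("w1.npy",W)
s=telemetry.read_state();print(s["time"],s["position"],rot(s["tcp_rot"]).round(3),s["qpos"]); print(np.round(camera_params("wrist")["hand_eye"],2))
E
```

```text
time: 1.87
position: [575.0, -60.2, 349.4]
tcp_rot: [-0.001, 0.725, 0.689, -0.0]
wrist_force: [0.2, 0.3, -0.3]
gripper_width: -0.3
gripper_force: 0.0
1.9167 [574.83551586 -59.69879508 349.56734877] [[ 0.049  0.999 -0.001]
 [ 0.999 -0.049  0.001]
 [ 0.    -0.001 -1.   ]] [-2.32352453e-01 -8.16868683e-02  1.67023454e+00  3.44872269e-04
  1.55390416e+00 -1.83172227e-01]
[[ -0.     0.95   0.32  82.69]
 [  1.    -0.     0.     0.94]
 [  0.     0.32  -0.95 -68.06]
 [  0.     0.     0.     1.  ]]
```

View pics/w1.png

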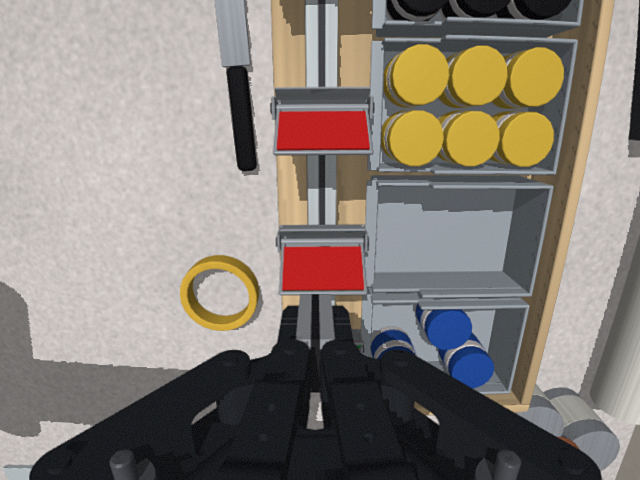

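Tag a (edge at row 153, columns 275–370) and tag d (edge at row 292, columns 281–367) are clear. The fingers hide c. The tool is aligned with the rack.

Run:
```python
from h import *
im=cv2.cvtColor(cv2.imread("pics/w1.png"),cv2.COLOR_BGR2HSV); W=np.load("w1.npy")
H,S=im[...,0].astype(int),im[...,1]
m=((H<8)|(H>172))&(S>150)
k,l,s,c=cv2.connectedComponentsWithStats(m.astype(np.uint8))
for i in range(1,k):
    if s[i,4]>600:
        x,y,w,h,_=s[i]
        p=W[l==i];p=p[np.isfinite(p[:,0])]
        n=np.linalg.svd(p-p.mean(0),full_matrices=0)[2]
        print(s[i],p.mean(0).round(1),"normal",n[2].round(3))
        for rr in (y,y+h-1,y+h+1,y+h+3):
            print(rr,W[rr,x+5].round(1),W[rr,x+w//2].round(1),W[rr,x+w-6].round(1))
```

```text
[ 277  111   93   39 3436] [585.9  12.2  91.8] normal [0.034 0.767 0.64 ]
111 [550.2  30.3  71.3] [587.3  28.4  72.1] [624.4  26.6  72.4]
149 [551.1  -0.7 108.2] [585.3  -2.6 106.5] [619.5  -4.2 107.6]
151 [551.1  -2.2 110.3] [585.2  -4.1 108.6] [619.3  -5.6 109.6]
153 [551.2  -3.7 112.3] [585.1  -5.6 110.2] [618.9  -7.  112.2]
[ 282  246   82   44 3399] [ 580.1 -117.2   91.1] normal [-0.034 -0.765 -0.643]
246 [545.2 -99.7  71.4] [ 581.7 -101.9   70.4] [ 617.1 -103.    72.1]
289 [ 545.6 -129.8  108.2] [ 579.7 -131.5  108.2] [ 612.7 -132.9  108.8]
291 [ 545.4 -132.1  107.8] [ 579.6 -132.7  109.9] [ 612.7 -135.   108.7]
293 [ 545.5 -133.3  109.6] [ 579.5 -134.3  110.9] [ 612.4 -135.9  111. ]
```

```bash
python3 -m pendant '22 8 40 0;22 8 80 0;22 8 120 0;22 8 150 0;22 8 170 0;22 8 184 0;22 8 184 0;22 8 184 0'
python3 -c "
from h import *
im,W=cloud('wrist'); save('w2.png',im)"
```

```text
time: 2.58
position: [584.2, -38.1, 166.2]
tcp_rot: [-0.0, 0.724, 0.69, -0.0]
wrist_force: [0.3, 0.4, -0.1]
gripper_width: 0.0
gripper_force: 0.0
```

View pics/w2.png

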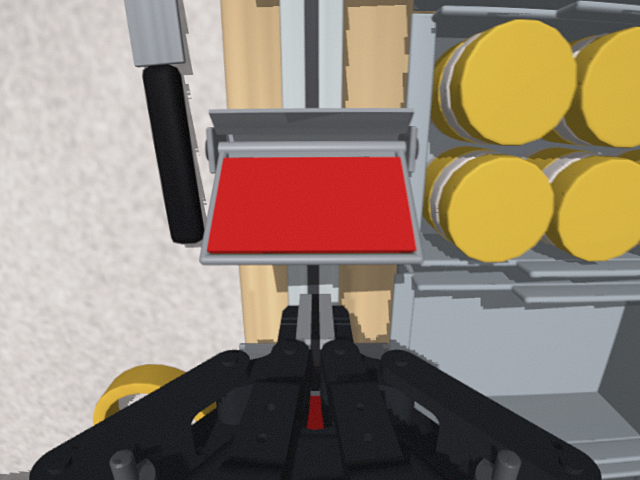

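The shut fingers (tips about row 310, column 316) stand clear of tag a's edge (row 260) and are centred on it. Next is a slow push to the left.

```bash
python3 -m pendant '8 0 0 0;16 0 0 0;22 0 0 0;28 0 0 0;34 0 0 0;40 0 0 0;46 0 0 0;52 0 0 0;58 0 0 0;64 0 0 0;70 0 0 0;70 0 0 0;55 0 0 0;30 0 0 0;5 0 0 0;5 0 0 0;5 0 0 0'
python3 -c "
from h import *
im,W=cloud('wrist'); save('w3.png',im)"
```

```text
time: 4.05
position: [584.6, -34.9, 166.0]
tcp_rot: [-0.0, 0.725, 0.688, 0.0]
wrist_force: [-0.1, 0.5, 0.1]
gripper_width: 0.1
gripper_force: 0.0
```

View pics/w3.png

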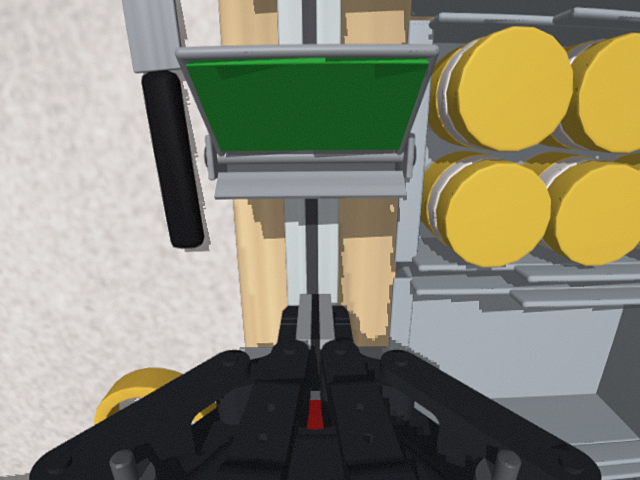

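Tag a now shows green (rows 60–150, edge at row 50). I raise the arm and look at tags c and d from the right.

```bash
python3 -m pendant '0 0 -40 0;0 0 -80 0;0 0 -120 0;-30 0 -145 0;-65 0 -155 0;-105 0 -155 0;-145 0 -155 0;-185 0 -155 0;-215 0 -155 0;-215 0 -155 0;-215 0 -155 0'
python3 - <<'E'
from h import *
im,W=cloud('wrist'); save('w4.png',im); np.save('w4.npy',W)
im=cv2.cvtColor(im,cv2.COLOR_RGB2HSV);H,S=im[...,0].astype(int),im[...,1]
for nm,m in(("r",((H<8)|(H>172))&(S>150)),("g",(abs(H-62)<18)&(S>120))):
  k,l,s,c=cv2.connectedComponentsWithStats(m.astype(np.uint8))
  for i in range(1,k):
    if s[i,4]>600:
        x,y,w,h,_=s[i]; print(nm,s[i])
        for rr in (y-6,y-4,y-2,y,y+h-1,y+h+1,y+h+3):
            if 0<=rr<480: print(rr,W[rr,x+5].round(1),W[rr,x+w//2].round(1),W[rr,x+w-6].round(1))
E
```

```text
time: 5.02
position: [573.8, -249.2, 320.5]
tcp_rot: [-0.0, 0.725, 0.689, 0.0]
wrist_force: [0.3, 0.8, 0.1]
gripper_width: -0.5
gripper_force: 0.0
r [ 260   33  108   37 3746]
27 [542.6 -93.8  66.2] [581.7 -96.4  67.7] [619.8 -98.4  68.6]
29 [542.7 -95.7  67.9] [581.6 -98.2  69.3] [619.7 -99.9  69.1]
31 [542.5 -97.1  67.7] [581.6 -99.3  67.8] [ 619.4 -101.8   71. ]
33 [542.3 -98.4  67.2] [ 581.5 -101.7   72.6] [ 619.3 -103.3   71.4]
69 [ 544.8 -130.5  107. ] [ 580.  -132.6  107.9] [ 614.3 -134.2  107.8]
71 [ 545.1 -132.2  109.7] [ 579.9 -134.3  111.1] [ 613.9 -135.9  110.7]
73 [ 545.1 -133.6  110.8] [ 579.8 -135.5  110. ] [ 613.9 -137.2  110.5]
g [ 263  156  102   33 3078]
150 [ 529.7 -194.7   13.2] [ 576.5 -194.7   43.3] [ 610.9 -191.1  109.2]
152 [ 542.4 -188.9  110.7] [ 576.9 -190.8  109.9] [ 610.7 -192.4  111.3]
154 [ 542.2 -190.4  110.3] [ 576.8 -192.3  110. ] [ 610.8 -194.   110.1]
156 [ 542.  -191.9  110. ] [ 576.7 -193.9  108.2] [ 611.1 -195.8  107. ]
188 [ 534.4 -223.1   71.7] [ 575.  -224.6   75.3] [ 614.7 -227.2   71.8]
190 [ 534.  -225.2   69.8] [ 574.9 -227.5   68.9] [ 615.  -229.6   68.7]
192 [ 533.7 -227.2   68.7] [ 574.8 -229.3   69. ] [ 615.1 -231.6   68. ]
```

View pics/w4.png

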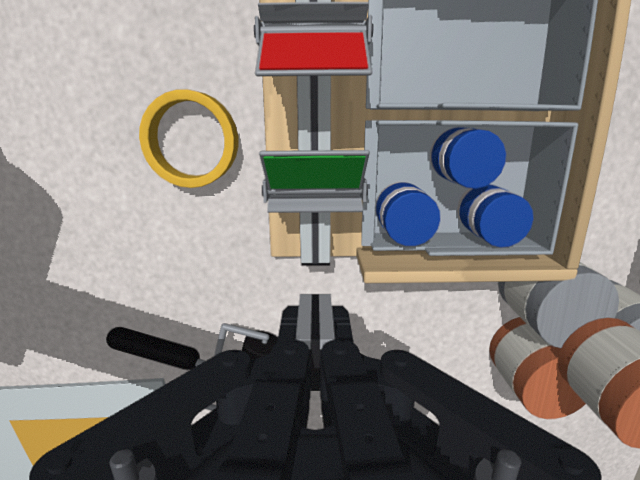

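d is still red (edge y ≈ -136) and c is green (edge y ≈ -190, rows 150–190). I go down into the gap at y ≈ -162.5, then push right.

```bash
python3 -m pendant '35 0 0 0;70 0 0 0;87 0 0 0;87 0 0 0;87 0 20 0;87 0 50 0;87 0 80 0;87 0 95 0;87 0 95 0;87 0 95 0'
python3 - <<'E'
from h import *
s=telemetry.read_state();print(s["position"],s["wrist_force"])
E
```

```text
time: 5.9
position: [577.8, -160.9, 225.1]
tcp_rot: [-0.001, 0.724, 0.69, -0.0]
wrist_force: [-0.5, 0.2, 0.2]
gripper_width: 0.2
gripper_force: 0.0
[ 577.84674777 -160.87012385  225.08794273] [-0.49578497  0.15248797  0.23815483]
```

```bash
python3 -m pendant '-1 0 20 0;-1 0 40 0;-1 0 60 0;-1 0 60 0;-8 0 60 0;-15 0 60 0;-22 0 60 0;-28 0 60 0;-34 0 60 0;-40 0 60 0;-46 0 60 0;-52 0 60 0;-58 0 60 0;-64 0 60 0;-68 0 60 0;-68 0 60 0;-50 0 60 0;-30 0 60 0;-20 0 60 0;-20 0 60 0'
python3 -m pendant '0 0 -40 0;0 0 -80 0;0 0 -120 0;0 0 -160 0;-40 0 -180 0;-80 0 -180 0;-120 0 -180 0;-120 0 -180 0;-120 0 -180 0'
python3 - <<'E'
from h import *
a,_=cloud('wrist');b,_=cloud('top');c,_=cloud('scene')
save('w5.png',np.hstack([cv2.resize(a,(400,300)),cv2.resize(c[190:340,240:440],(400,300))]))
save('w5.png',np.vstack([np.hstack([cv2.resize(a,(400,300)),cv2.resize(c[190:340,240:440],(400,300))]),np.hstack([cv2.resize(b[150:300,230:430],(400,300)),np.zeros((300,400,3),np.uint8)])]))
E
```

```text
time: 7.57
position: [577.1, -179.9, 165.7]
tcp_rot: [-0.0, 0.724, 0.69, 0.0]
wrist_force: [0.6, -0.5, -0.4]
gripper_width: -0.0
gripper_force: 0.0
time: 8.32
position: [570.5, -304.1, 345.7]
tcp_rot: [-0.0, 0.726, 0.688, -0.0]
wrist_force: [-0.2, 0.3, -0.3]
gripper_width: -0.2
gripper_force: 0.0
```

View pics/w5.png

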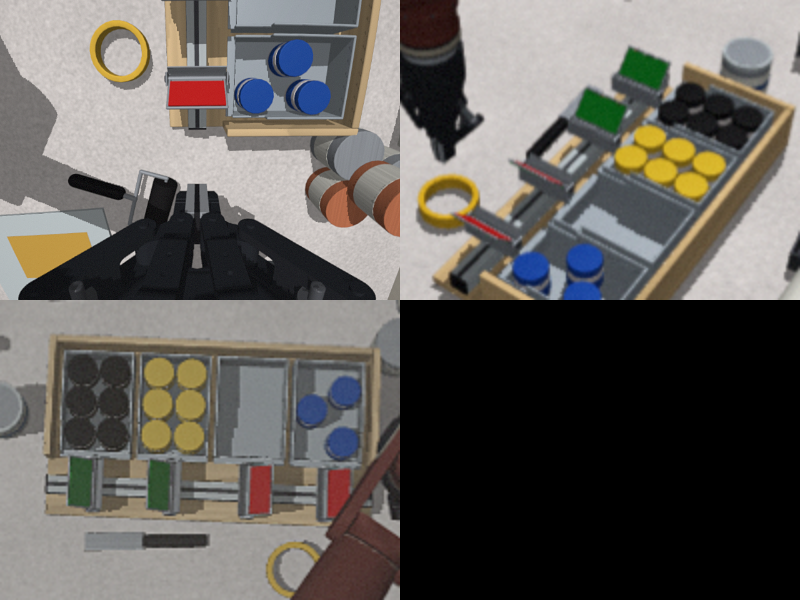

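The tags now read b green, a green, d red and c red, all lying at their stops. The jars and tools stand as before and the arm is clear.

```bash
python3 -c "
from plant import job; print(job.finish_job())"
```

```text
the job is handed in; nothing more can be done
None
```

I flipped tags a (now green) and c (now red) with the shut fingertips and left b and d as they were; the last pictures show all four tags right and at their stops, and I handed the job in at about 8.5 s.

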